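Get the oilstone out of its bolted box

TASK

Get the oilstone out for honing: on the cover of the wooden stone box, draw back the sprung bolt by its finger cup and, keeping it drawn, slide the cover fully open. The stone lies flush in its recess, so press down its end next to the opened cover until the other end stands up by itself, take it by that raised end and lay it flat and lengthwise in the middle of the rubber mat. The stone is brittle: press and lower it gently and never let it drop; feel for the stops of bolt and cover without forcing them, and leave the cover open and the tools lying about where they are.

Things in the scene. Friction and masses are not known exactly. Their poses are not given: they have to be found in the camera images.
- stone_box: Wooden stone box screwed down, 190 (x) x 83 (y) mm, rim at z = 0.0555; origin at the centre of its underside, x along its length, the way the cover opens. Steel foot strips 118 mm across, 6 high, at x = -0.07 and 0.07. Inside, a recess 53 mm wide from x = -0.086 to 0.042; beyond that solid. Axes of the points below are the box's.
- ledge_edge (a point): Point in the recess at (-0.0225, 0, 0.0325) of the box: the edge, right across the recess, of the level ledge (x = -0.086 to -0.0225) on which the stone rests. From this edge a ramp falls toward +x at 0.384 rad (22 degrees) to the recess's end, a well 26 mm deep there under the +x end of the stone.
- keeper (a point): Centre of the slot in the bolt's keeper, a steel plate on the +y side of the box at (-0.04, 0.0525, 0.0695): 37 mm long in x, 5 mm thick, rising to z = 0.082 of the box. It is fixed to the box and stays when the cover moves.
- bolt_cup (a point): Centre of the inner floor of the bolt's finger cup, at (-0.04, 0.006, 0.0685) of the box when shut and bolted. Open-topped steel cup on the bolt, inside 32 (x) x 36 (y) mm, 15.5 deep, walls 3: closed fingertips enter from above and push its walls, along -y to draw the bolt, along +x to drag the cover. The bolt is a 14 x 7 mm bar across the cover, pointing to +y into the keeper.
- bolt (a joint): Bolt, m: 0 = shot into the keeper, grows as it is drawn toward the box's -y, 0.019 = against its stop; only from 0.016 on is it clear of the keeper. A spring (3 N at 0, 6 N at the stop) drives it home whenever it is let go.
- cover (a joint): Sliding wooden cover, 188 x 92 mm, top at z = 0.064 of the box, m: 0 = shut, grows as it slides toward the box's +x, 0.135 = fully open against its stop, its trailing edge then at box x = 0.041. About 2 N of friction; it stays where it is left. Bolted, it has 2.5 mm of play.
- oilstone: Two-layer oilstone, 120 (x) x 50 (y) x 22 mm, 0.3 kg; origin at the centre of its underside, z up, x as the box's. Starts on the ledge at box x = -0.0245, top 1 mm below the rim, gaps 1.5 mm at the sides and -x end, 6 mm at the +x end. Pushed down lightly (1 N) at its +x end it tips over the ledge's edge onto the ramp and stays, its -x end 23 mm higher, above the rim.
- honing_mat: Black rubber mat fixed on the bench, 190 (x) x 95 (y) x 4 mm; origin at the centre of its underside, x along its length.
- roof_post (a point): Axis of the upright timber post (85 mm square, floor to roof) beside the left end of the bench, at bench height: keep hand and arm clear of it on the way.
- chisel: Wood chisel lying on the bench, 230 mm long (x), 32 mm wide, 24 mm high; origin under its middle.
- tape_measure: Tape measure standing on the bench, 38 x 72 x 62 mm high; origin under its middle.
- drill_battery: Battery pack of a drill, 87 x 81 x 60 mm high; origin under its middle.
- pliers: Pliers lying on the bench, 182 mm long (x), 50 wide, 13 high; origin under their middle.

How it is judged (in metres and radians):
On the way, in this order (a step that is already met when the one before it is completed fails the run):
1. the bolt is drawn clear of its keeper while the cover is still shut (value of joint bolt above 0.016 m and value of joint cover below 0.01 m), for 0.1 s.
2. the cover is slid fully open (value of joint cover above 0.128 m), for 0.2 s.
3. the stone is tipped in its recess and stays so by itself (angle between oilstone's own z axis and vertical between 0.25 and 0.6 rad and contact force between the fingers and oilstone below 0.1 N and y of oilstone in the frame of stone_box between -0.02 and 0.02 m and x of oilstone in the frame of stone_box between -0.06 and 0.01 m), for 0.2 s.
At the end, for the whole second after the job is handed in: The stone lies at rest flat on the mat, same face up as in the box, its centre within 30 mm of the mat's centre lengthwise and 20 mm across, its length within 15 degrees of the mat's; the cover is still open by 120 mm or more (value of joint cover above 0.12 m and x of oilstone in the frame of honing_mat between -0.03 and 0.03 m and y of oilstone in the frame of honing_mat between -0.02 and 0.02 m and angle between the x axis of oilstone and the x axis of honing_mat, either way round below 0.26 rad and angle between oilstone's own z axis and vertical below 0.06 rad and z of oilstone in the frame of honing_mat between 0.001 and 0.008 m and linear speed of oilstone below 0.02 m/s); the robot touches nothing.
It fails at once if the stone falls freely (faster than 0.5 m/s, about 13 mm, with no finger on it) (linear speed of oilstone above 0.5 m/s and contact force between the fingers and oilstone below 0.1 N).
It fails at once if the stone is pressed against its box with more than 60 N (contact force between oilstone and stone_box above 60 N).
It fails at once if the bolt, the cover or the box is forced by the fingers with more than 60 N (contact force between the fingers and stone_box above 60 N).
It fails at once if the stone is set down on the mat with more than 80 N (contact force between oilstone and honing_mat above 80 N).
It fails at once if a tool lying about is moved by more than 30 mm (distance of any of chisel, tape_measure, drill_battery, pliers from where it was at the start of the episode above 0.03 m).
It also fails if it takes over 58 s, if anything falls off the work surface, if the arm or the gripper's body presses on something with over 40 N, if the wrist force passes 120 N, or if a joint passes its speed limit or range.

ROBOT

A 6-joint arm with a two-finger parallel gripper is mounted at the origin on a cart in front of the work surface, level with it; the furniture and walls round the work are solid. World frame = base frame: x ahead of the robot, y to its left, z up, the work surface at z = 0. Lengths are in m, angles in degrees, forces in N, time in s.
With the tool pointing down it reaches from about 0.325 to 0.85 m from the base axis. Payload 15.5 kg.
Tool frame: the origin (TCP) lies at the very end of the fingers, on their centre line; the grasp point (between the pads) lies arm.grip_depth behind it (arm.grip_depth is the distance from the TCP to the grasp point, in m); z points along the fingers, y is the line along which they close (so a half turn about z gives the same grasp; the last joint's range is limited). The gripper opens to 91 mm and grips with 3 to 60 N. Pads are 32 mm wide; open, the fingers measure 118 mm over their backs; the gripper's body (76 mm by 178 mm) begins 60 mm behind the grasp point.
Start: joints at [-78.982, 28.281, 77.091, -0, 74.628, -5.472], TCP at [0.177, -0.599, 0.214] pointing down, gripper open.
Joint ranges: [-166.48, 166.48], [-47.26, 123.95], [12.59, 153.08], [-70.14, 250.14], [6.76, 159.57], [-176.63, 176.63]. Speed limits (degrees/s): [108.29, 108.29, 147.25, 172.46, 172.46, 172.46].

INTERFACE

Orientations are given as a 3x3 rotation matrix whose columns are the frame's x, y, z axes.
In Python, from rig import arm gives the robot as it stands. Calls block until the motion is done:
- arm.move_to(position, orientation): joint-space move of the TCP to a pose.
- arm.move_l(position, orientation=None, feed=0.15): straight line of the TCP; orientation=None keeps the orientation; feed is the mean speed in m/s.
- arm.move_joints(angles): joint-space move.
- arm.grip(opening): finger opening in m; the grip force is fixed at half the most; returns when the fingers have stopped.
- arm.sleep(seconds).
- arm.solve_ik(position, orientation): joint angles nearest the present ones, or None.
- arm.snapshot(name): name is "side" or "top"; returns the picture (400x640x3 uint8, red, green, blue); there is no depth.
- arm.get_calibration(name): a dict with "intrinsics" (3x3 intrinsics, pixels), "k1" (the pictures are not rectified: a ray, as slopes to the right and down, at radius r is drawn at 1 + k1 r^2 times it, then the intrinsics apply), "cam_to_world" (4x4, takes a point from camera to world coordinates). Camera axes: x right, y down, z forward; pixel columns grow to the right and rows downward; lengths in m; the calibration is good to about 2 mm. A picture is of the moment at which its call begins. get_calibration takes no time and is no camera call.
A pose or a line that the arm cannot do raises arm.Unreachable and nothing moves.
- arm.sign_off(): hands the job in; it is judged then, once.
Readings, each from a call of its own:
- arm.current_t(): time.
- arm.current_joint_positions(): joint angles.
- arm.current_dq(): joint speeds.
- arm.current_tau(): joint torques, N m.
- arm.current_ee_pos(): TCP position.
- arm.current_tool_rot(): TCP orientation.
- arm.current_force(): force on the tool from outside, world axes, zero at the start.
- arm.current_torque(): the same for the moment, N m.
- arm.current_width(): finger opening in m.
- arm.current_grasp_force(): force on a finger pad.
Only numpy, scipy, OpenCV 4.12 (cv2) and the standard library are available. Lean on these libraries where they do the work, as an engineer would, in place of code of your own. Each camera call takes 0.05 s, during which the arm holds its last target. There are 200 camera calls.

## Working session

There is one attempt and no reset: what is moved stays moved. The work goes in short steps, each a Python script; the robot and the scene stay as the last script left them, time stands still between calls to the robot, and variables do not carry over. Pictures are saved under pics/ and viewed, at most 10 in all, crops included, and the job is handed in when it is done.

```bash
ls; mkdir -p pics; python3 - <<'E'
from rig import arm
import cv2,numpy as np
for n in("top","side"):
    im=arm.snapshot(n); cv2.imwrite(f"pics/{n}0.png",im[:,:,::-1])
    c=arm.get_calibration(n); print(n,c)
print(arm.grip_depth,arm.current_tool_rot(),arm.current_t())
E
```

```text
pics
top {'intrinsics': array([[404.94522291,   0.        , 314.36613644],
       [  0.        , 404.94522291, 197.70872206],
       [  0.        ,   0.        ,   1.        ]]), 'k1': 0.03379425412652017, 'cam_to_world': array([[ 0.00945744, -0.99922635,  0.03817407,  0.5045966 ],
       [-0.99986366, -0.00893291,  0.01388769, -0.15501214],
       [-0.01353594, -0.0383002 , -0.9991746 ,  1.48124416],
       [ 0.        ,  0.        ,  0.        ,  1.        ]])}
side {'intrinsics': array([[470.57970427,   0.        , 327.30684132],
       [  0.        , 470.57970427, 199.67550598],
       [  0.        ,   0.        ,   1.        ]]), 'k1': -0.12206757830636704, 'cam_to_world': array([[-0.99527928, -0.07072819,  0.06645811,  0.48754441],
       [-0.09593775,  0.61351183, -0.7838362 ,  0.855941  ],
       [ 0.01466648, -0.78651176, -0.61740112,  0.87928144],
       [ 0.        ,  0.        ,  0.        ,  1.        ]])}
0.0188 [[ 9.58860192e-01  2.83878639e-01 -2.25105785e-04]
 [ 2.83878709e-01 -9.58859531e-01  1.13049056e-03]
 [ 1.05077295e-04 -1.14788514e-03 -9.99999336e-01]] 0.1
```

View pics/top0.png

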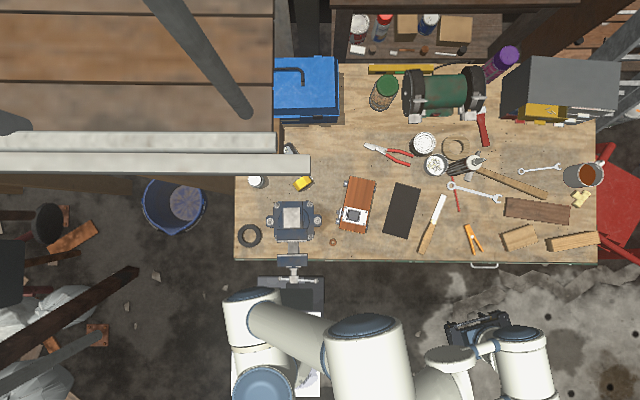

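View pics/side0.png

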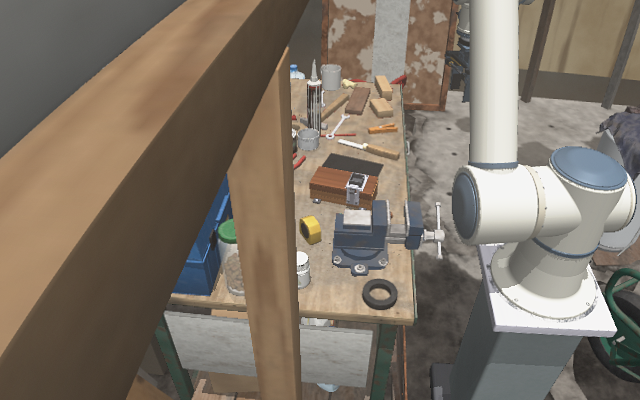

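```bash
python3 - <<'E'
import cv2,numpy as np
a=cv2.imread("pics/top0.png")[165:265,240:440]; b=cv2.imread("pics/side0.png")[140:280,280:420]
a=cv2.resize(a,None,fx=4,fy=4,interpolation=cv2.INTER_CUBIC); b=cv2.resize(b,None,fx=4,fy=4,interpolation=cv2.INTER_CUBIC)
cv2.imwrite("pics/c1.png",a);cv2.imwrite("pics/c2.png",b)
E
```

```text
(no output)
```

View pics/c1.png

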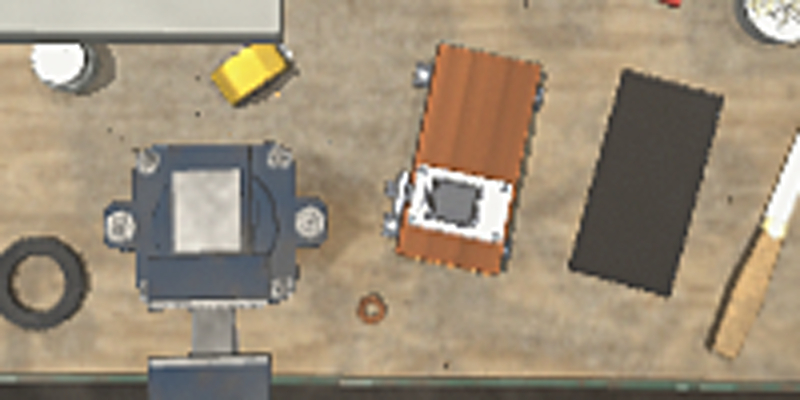

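View pics/c2.png

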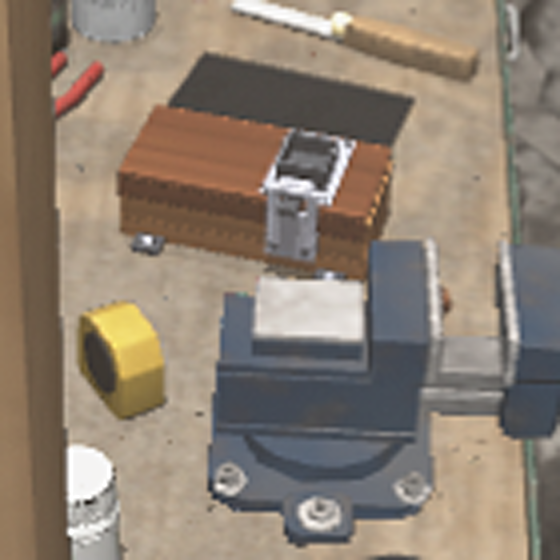

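Top crop (×4, offset 240,165): the cover's corners are at about (440,43), (543,63), (500,275) and (397,253). The cup is the dark square at (455,201), the keeper is on the left, and the mat has corners (624,70), (722,97), (668,297), (570,268). Side crop (×4, offset 280,140): the cover-top corners are about (157,107), (120,172), (365,215), (392,148), and the cup is at (308,158).

```bash
cat > h.py <<'E'
import numpy as np,cv2
from rig import arm
def ray(n,uv):
    c=arm.get_calibration(n);K=np.array(c["intrinsics"]);T=np.array(c["cam_to_world"])
    p=cv2.undistortPoints(np.float64(uv).reshape(-1,1,2),K,np.array([c["k1"],0,0,0,0.])).reshape(-1,2)
    return T[:3,3],np.c_[p,np.ones(len(p))]@T[:3,:3].T
def onz(n,uv,z):
    o,d=ray(n,uv); return (o+d*((z-o[2])/d[:,2])[:,None])[:,:2]
def proj(n,P):
    c=arm.get_calibration(n);T=np.linalg.inv(c["cam_to_world"]);p=np.atleast_2d(P)@T[:3,:3].T+T[:3,3]
    q=p[:,:2]/p[:,2:];q=q*(1+c["k1"]*(q**2).sum(1,keepdims=True));K=c["intrinsics"]
    return q*K[0,0]+[K[0,2],K[1,2]]
E
python3 - <<'E'
from h import *
def rect(P):
    (c,s,a)=cv2.minAreaRect(np.float32(P*1000)); b=cv2.boxPoints((c,s,a)); e=[b[1]-b[0],b[2]-b[1]]; e=max(e,key=np.linalg.norm); e=e*np.sign(e[0])
    return np.round(c,1),np.round(sorted(s),1),round(np.degrees(np.arctan2(e[1],e[0])),2)
def comp(m,uv):
    n,l=cv2.connectedComponents(m.astype(np.uint8)); return l==l[uv[1],uv[0]]
sub=lambda img,roi:None
for n in("top","side"):
    im=cv2.imread(f"pics/{n}0.png"); F=8
    big=cv2.resize(im,None,fx=F,fy=F,interpolation=cv2.INTER_CUBIC); H=cv2.cvtColor(big,cv2.COLOR_BGR2HSV).astype(int)
    w=np.zeros(big.shape[:2],bool)
    x0,x1,y0,y1=(330,385,165,245) if n=="top" else (300,385,150,215)
    w[y0*F:y1*F,x0*F:x1*F]=1
    wm=np.zeros_like(w); a=(375,430,170,250) if n=="top" else (315,390,148,185); wm[a[2]*F:a[3]*F,a[0]*F:a[1]*F]=1
    def pts(m):
        m=cv2.morphologyEx(m.astype(np.uint8),cv2.MORPH_OPEN,np.ones((9,9))); k,l,s,_=cv2.connectedComponentsWithStats(m); 
        ii=[i for i in range(1,k) if s[i,4]>40*F*F/4]; v,u=np.nonzero(np.isin(l,ii)); return (np.c_[u,v]+.5)/F-.5
    mat=pts(wm&(H[...,2]<75)); print(n,"mat",rect(onz(n,mat,.004)))
    br=pts(w&(H[...,0]<16)&(H[...,1]>140)&(H[...,2]>(100 if n=="top" else 60))); print("cover",rect(onz(n,br,.064)))
    wh=pts(w&(H[...,1]<50)&(H[...,2]>190)); print("white",rect(onz(n,wh,.066)))
    x0,x1,y0,y1=(345,362,207,224) if n=="top" else (346,368,170,188)
    w[:]=0; w[y0*F:y1*F,x0*F:x1*F]=1
    dk=pts(w&(H[...,2]<150)&(H[...,1]<60)); print("dark",dk.mean(0),rect(onz(n,dk,.084)))
s=np.array([(157,107),(120,172),(365,215),(392,148)])/4+[280,140]
t=np.array([(440,43),(397,253),(500,275),(543,63)])/4+[240,165]
for n,p in(("side",s),("top",t)): q=onz(n,p,.064); print(q.round(4).tolist(),q.mean(0))
E
```

```text
top mat (array([ 517.4, -449.5]), array([ 94.9, 187. ]), np.float32(-15.31))
cover (array([ 536.1, -283.3]), array([ 91. , 187.6]), np.float32(-11.4))
white (array([ 497.6, -276. ]), array([54. , 84.6]), np.float32(79.11))
dark [352.81345204 215.12982715] (array([ 498.9, -267. ]), array([38.7, 48.8]), np.float32(79.21))Traceback (most recent call last):
  File "<stdin>", line 18, in <module>
  File "h.py", line 8, in onz
    o,d=ray(n,uv); return (o+d*((z-o[2])/d[:,2])[:,None])[:,:2]
        ~~~^^^^^^
  File "h.py", line 5, in ray
    p=cv2.undistortPoints(np.float64(uv).reshape(-1,1,2),K,np.array([c["k1"],0,0,0,0.])).reshape(-1,2)
      ~~~~~~~~~~~~~~~~~~~^^^^^^^^^^^^^^^^^^^^^^^^^^^^^^^^^^^^^^^^^^^^^^^^^^^^^^^^^^^^^^^
cv2.error: OpenCV(4.12.0) /io/opencv/modules/calib3d/src/undistort.dispatch.cpp:347: error: (-215:Assertion failed) CV_IS_MAT(_src) && CV_IS_MAT(_dst) && (_src->rows == 1 || _src->cols == 1) && (_dst->rows == 1 || _dst->cols == 1) && _src->cols + _src->rows - 1 == _dst->rows + _dst->cols - 1 && (CV_MAT_TYPE(_src->type) == CV_32FC2 || CV_MAT_TYPE(_src->type) == CV_64FC2) && (CV_MAT_TYPE(_dst->type) == CV_32FC2 || CV_MAT_TYPE(_dst->type) == CV_64FC2) in function 'cvUndistortPointsInternal'
```

```bash
python3 - <<'E'
from h import *
s=np.array([(157,107),(120,172),(365,215),(392,148)])/4+[280,140]
t=np.array([(440,43),(397,253),(500,275),(543,63)])/4+[240,165]
for n,p in(("side",s),("top",t)): q=onz(n,p,.064); print(q.round(4).tolist(),q.mean(0))
a=np.radians(-11.4);R=np.array([[np.cos(a),-np.sin(a),0],[np.sin(a),np.cos(a),0],[0,0,1]]);B=np.array([.5361,-.2833,0])
P=lambda *p:B+np.atleast_2d(p)@R.T
for n,x0,y0,x1,y1 in(("top",330,160,395,240),("side",300,150,395,220)):
    im=cv2.imread(f"pics/{n}0.png")[y0:y1,x0:x1]; F=8; im=cv2.resize(im,None,fx=F,fy=F,interpolation=cv2.INTER_CUBIC)
    for pts,c in((P((-.094,-.046,.064),(.094,-.046,.064),(.094,.046,.064),(-.094,.046,.064)),(0,255,0)),(P((-.056,-.012,.084),(-.024,-.012,.084),(-.024,.024,.084),(-.056,.024,.084)),(0,0,255)),(P((-.0585,.0525,.082),(-.0215,.0525,.082)),(255,0,0))):
        q=(proj(n,pts)-[x0,y0]+.5)*F-.5; cv2.polylines(im,[np.int32(q.round())],True,c,1)
    cv2.imwrite(f"pics/o_{n}.png",im[:600,:800])
a=cv2.imread("pics/o_top.png");b=cv2.imread("pics/o_side.png")
h=600;a=cv2.resize(a,(int(a.shape[1]*.65),int(a.shape[0]*.65)));b=cv2.resize(b,(int(b.shape[1]*.6),int(b.shape[0]*.6)))
o=np.zeros((max(a.shape[0],b.shape[0]),a.shape[1]+b.shape[1],3),np.uint8);o[:a.shape[0],:a.shape[1]]=a;o[:b.shape[0],a.shape[1]:]=b;print(o.shape)
cv2.imwrite("pics/o.png",o)
# reach checks
z=R@np.array([0,0,1.])
th=np.radians(30)
E
```

```text
[[0.6157, -0.3398], [0.6334, -0.2522], [0.453, -0.2209], [0.4346, -0.3063]] [ 0.53418713 -0.27982015]
[[0.6369, -0.2595], [0.4529, -0.2231], [0.4347, -0.3128], [0.62, -0.3495]] [ 0.53613197 -0.28623418]
(390, 794, 3)
```

View pics/o.png

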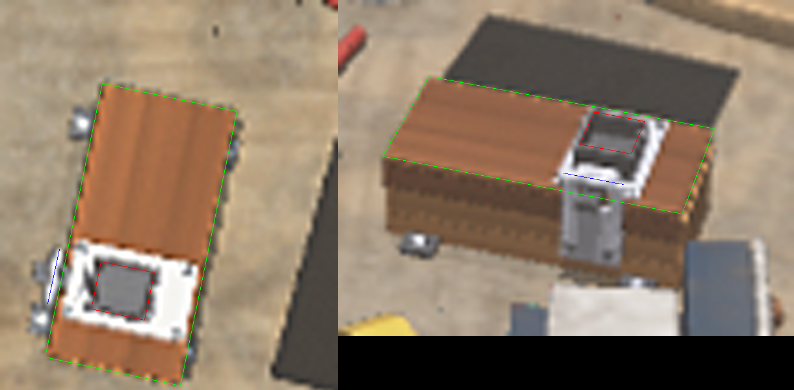

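```bash
cat >> h.py <<'E'
a=np.radians(-11.4);R=np.array([[np.cos(a),-np.sin(a),0],[np.sin(a),np.cos(a),0],[0,0,1]]);B=np.array([.5361,-.2833,0])
W=lambda p:B+R@np.array(p,float)
inb=lambda:R.T@(np.array(arm.current_ee_pos())-B)
F=lambda:R.T@np.array(arm.current_force())
def pick(rots,p):
    q0=np.array(arm.current_joint_positions());c=[]
    for r in rots:
        q=arm.solve_ik(W(p),R@r)
        if q is not None:c.append((np.abs(np.array(q)-q0).max(),r))
    return min(c,key=lambda t:t[0])
def rots(y,z):
    y,z=np.array(y,float),np.array(z,float);return [np.c_[np.cross(k*y,z),k*y,z] for k in(1,-1)]
def guard(d,n,f0,lim,ax,feed=.03):
    """up to n box-frame steps d until |force change along ax| > lim"""
    p=np.array(inb());tr=[]
    for i in range(n):
        p=p+d;arm.move_l(W(p),feed=feed);f=F()-f0;tr.append(f.round(1).tolist())
        if abs(f[ax])>lim:break
    return i+1,tr
E
python3 - <<'E'
from h import *
th=np.radians(28);c,s=np.cos(th),np.sin(th)
rs=rots((1,0,0),(0,s,-c))
corner=np.array([-.04,-.0018,.0725]); tcp=corner+[0,.016*c,.016*s]
d,r=pick(rs,tcp+[0,0,.05]);print(d,r[:,1])
print([arm.solve_ik(W(tcp+np.array(o)),R@r) is not None for o in([0,-.027,0],[.14,-.022,0])])
arm.grip(0.0)
arm.move_to(W(tcp+[0,0,.05]),R@r)
arm.move_l(W(tcp+[0,0,.016]),feed=.1);arm.sleep(.2)
f0=F();print("f0",f0.round(2),arm.current_t(),arm.current_width())
n,t=guard(np.array([0,0,-.002]),8,f0,8,2);print(n,t,arm.current_t(),(inb()-tcp).round(4))
cv2.imwrite("pics/cup.png",np.hstack([cv2.resize(arm.snapshot("top")[165:255,320:410],(400,400)),cv2.resize(arm.snapshot("side")[135:215,310:390],(400,400))])[:,:,::-1])
E
```

```text
39.19646116423288 [1. 0. 0.]
[True, True]
f0 [-0.5  -0.64 -0.27] 3.8583 0.0004147127349206701
8 [[0.6, 1.1, 0.4], [1.0, 0.7, -0.2], [0.8, 0.9, 0.5], [0.5, 0.6, -0.3], [0.8, 0.1, -0.4], [0.5, -0.1, -0.2], [0.2, 1.1, 0.0], [1.1, 0.3, -0.4]] 5.8583 [ 0.0002 -0.0001  0.0004]
```

View pics/cup.png

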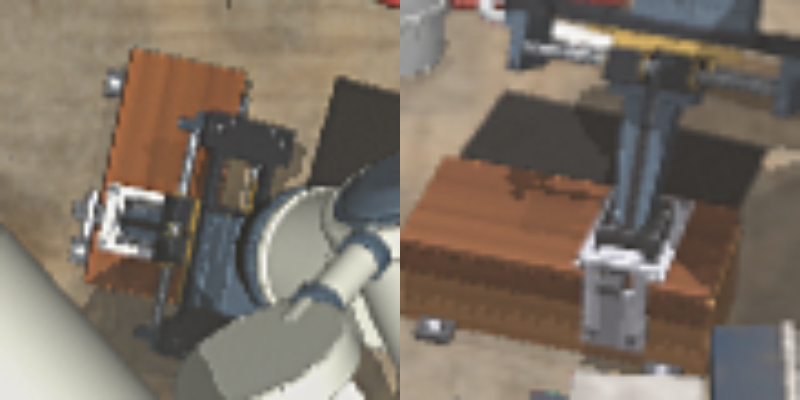

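The closed fingertips are in the cup (top panel ~(150,230), side panel ~(635,230)) and the force readings show no contact. Next I draw the bolt.

```bash
python3 - <<'E'
from h import *
f0=np.array([.2,0,-.3]) ; f0=F() if False else f0
y0=inb()[1]
n,t=guard(np.array([0,-.002,0]),9,f0,12,1);print([x[1] for x in t],inb()[1]-y0)
n,t=guard(np.array([0,-.001,0]),10,f0,11,1);print([x for x in t],inb()[1]-y0,arm.current_t())
E
```

```text
[0.6, 2.4, 3.1, 3.0, 4.2, 4.9, 4.1, 6.1, 4.6] -0.01790440576197265
[[-0.3, 5.2, -0.2], [0.2, 4.9, 0.5], [0.3, 5.5, 1.1], [-1.1, 5.6, -0.2], [0.9, 8.4, -0.0], [2.1, 12.5, 0.2]] -0.022535915850515276 9.7083
```

```bash
python3 - <<'E'
from h import *
f0=np.array([.2,0,-.3]);p=inb()+[0,.0005,0];x0=p[0];tr=[]
while p[0]-x0<.146:
    p[0]+=.006 if p[0]-x0<.125 else .002
    arm.move_l(W(p),feed=.06);f=F()-f0;tr.append((round(p[0]-x0,3),f.round(1).tolist()))
    if f[1]>13:p[1]+=.0006
    elif f[1]<6.5 and p[0]-x0<.05:p[1]-=.0004
    if abs(f[0])>11 or abs(f[1])>25:break
print(tr,(inb()-[x0,0,0]).round(4),arm.current_t())
arm.sleep(.25);print(F())
E
```

```text
[(np.float64(0.006), [0.8, 6.0, 0.1]), (np.float64(0.012), [1.7, 5.9, 0.3]), (np.float64(0.018), [1.0, 7.3, 0.3]), (np.float64(0.024), [2.1, 8.0, 0.0]), (np.float64(0.03), [1.7, 9.0, 1.0]), (np.float64(0.036), [1.0, 7.6, 0.1]), (np.float64(0.042), [1.3, 7.2, 0.7]), (np.float64(0.048), [1.4, 8.3, -0.2]), (np.float64(0.054), [1.8, 7.2, 0.7]), (np.float64(0.06), [1.5, 7.2, -0.0]), (np.float64(0.066), [1.1, 7.5, -0.4]), (np.float64(0.072), [2.3, 8.1, -0.7]), (np.float64(0.078), [0.8, 7.7, 0.8]), (np.float64(0.084), [2.6, 7.1, 0.1]), (np.float64(0.09), [1.2, 8.1, 0.1]), (np.float64(0.096), [0.8, 7.5, 0.1]), (np.float64(0.102), [0.8, 6.8, -0.1]), (np.float64(0.108), [2.0, 7.7, 0.8]), (np.float64(0.114), [1.9, 7.5, -0.1]), (np.float64(0.12), [0.8, 6.9, -0.2]), (np.float64(0.126), [2.2, 7.6, 0.3]), (np.float64(0.128), [-1.0, 7.1, 0.6]), (np.float64(0.13), [-0.8, 6.8, 1.4]), (np.float64(0.132), [-0.5, 6.8, 0.2]), (np.float64(0.134), [-1.7, 7.1, 1.7]), (np.float64(0.136), [-3.5, 6.9, 2.4]), (np.float64(0.138), [-4.1, 5.9, 3.0]), (np.float64(0.14), [-4.0, 5.6, 4.1]), (np.float64(0.142), [-3.2, 5.9, 2.6]), (np.float64(0.144), [-13.0, 6.4, 7.7])] [ 0.1421 -0.0097  0.0804] 17.2083
[-12.33825506   6.43665198   7.03752101]
```

```bash
python3 - <<'E'
from h import *
cv2.imwrite("pics/open.png",np.hstack([cv2.resize(arm.snapshot("top")[150:250,320:420],(400,400)),cv2.resize(arm.snapshot("side")[130:220,300:390],(400,400))])[:,:,::-1])
E
```

```text
(no output)
```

View pics/open.png

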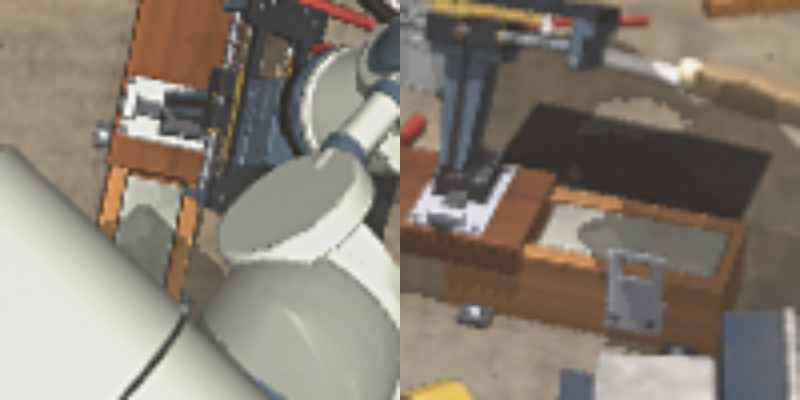

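The cover is open, with the stone exposed and the fingers still in the cup. Its trailing edge runs from (555,175) to (520,265) in the side panel. Next I release the bolt gently and press the stone.

```bash
python3 - <<'E'
from h import *
e=np.array([[300+155*.225,130+175*.225],[300+120*.225,130+265*.225]]);q=onz("side",e,.064);print("edge x",[(R.T@np.r_[v,0]-R.T@B)[0].round(4) for v in q])
p=inb();p+= [-.003,0,0];arm.move_l(W(p),feed=.05)
p+=[0,.022,0];arm.move_l(W(p),feed=.05);print((F()).round(1))
p+=[0,0,.05];arm.move_l(W(p),feed=.1);print(F().round(1))
g=np.array([.020,0,.09])
d,r=pick(rots((1,0,0),(0,0,-1)),g);print(d)
arm.move_to(W(g),R@r);arm.move_l(W([.020,0,.058]),feed=.08);arm.sleep(.15);f0=F();print(f0.round(1),arm.current_t())
n,t=guard(np.array([0,0,-.0012]),14,f0,5,2,.02);print(n,[x[2] for x in t],inb().round(4))
p=inb();arm.move_l(W(p+[0,0,.03]),feed=.05);arm.move_l(W(p+[0,0,.09]),feed=.15);arm.sleep(.2)
print(arm.current_t())
im=arm.snapshot("side");cv2.imwrite("pics/s2.png",im[:,:,::-1]);cv2.imwrite("pics/tip.png",np.hstack([cv2.resize(arm.snapshot("top")[150:250,320:420],(400,400)),cv2.resize(im[130:220,300:390],(400,400),interpolation=cv2.INTER_CUBIC)])[:,:,::-1])
E
```

```text
edge x [np.float64(0.0395), np.float64(0.0323)]
[-2.4  1.8 -0.1]
[ 0.3 -0.2  0.2]
27.13705789583409
[-0.   0.1  0.2] 20.2917
14 [-0.1, -0.8, 0.1, -0.8, -0.4, -0.1, -0.0, -0.9, -0.4, -0.9, -1.0, 0.2, -0.1, 1.6] [ 0.0205 -0.0002  0.0417]
25.2917
```

View pics/tip.png

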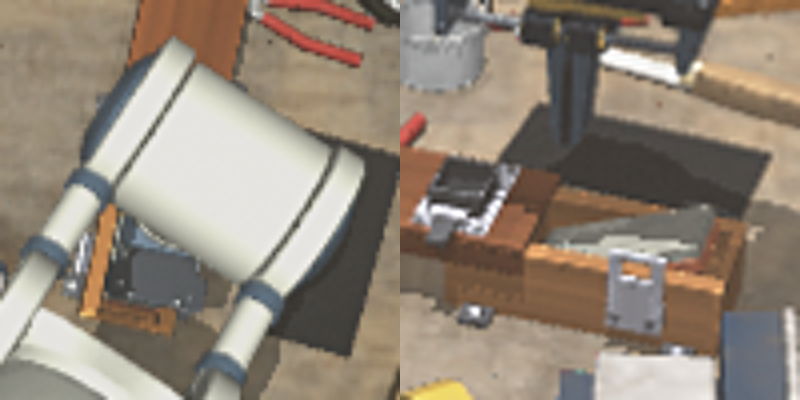

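The stone is tipped. Its raised end shows at about (710,205)–(680,250) in the side panel, and nothing touches it. Next is the grasp, with the tool perpendicular to the tilted stone.

```bash
python3 - <<'E'
from h import *
e=np.array([[300+310*.225,130+205*.225],[300+280*.225,130+250*.225]]);print("end top",[(R.T@(np.r_[v,0]-B)).round(4)[:2] for v in onz("side",e,.0757)])
t=np.radians(22);c,s=np.cos(t),np.sin(t)
g=np.array([-.0673,0,.0634]);n=np.array([s,0,c])
d,r=pick(rots((0,1,0),-n),g+.05*n);print(d,r[:,0])
m=np.radians(-15.3);mx=np.array([np.cos(m),np.sin(m),0]);k=np.sign(r[0,0]);RM=np.c_[k*mx,np.cross([0,0,-1],k*mx),[0,0,-1]]
print(arm.solve_ik(np.array([.5174,-.4495,.016])-.052*mx,RM))
arm.grip(.060)
arm.move_to(W(g+.05*n),R@r);arm.move_l(W(g+.012*n),feed=.1);arm.sleep(.1);f0=F()
k,tr=guard(-.003*n,4,f0,6,2);print(k,[np.round(x,1).tolist() for x in tr],inb().round(4))
cv2.imwrite("pics/grasp.png",np.hstack([cv2.resize(arm.snapshot("top")[150:250,320:420],(400,400)),cv2.resize(arm.snapshot("side")[130:220,300:390],(400,400),interpolation=cv2.INTER_CUBIC)])[:,:,::-1])
print(arm.current_t(),arm.current_width())
E
```

```text
end top [array([-0.0732, -0.0229]), array([-0.0659,  0.0326])]
86.13290647948321 [-0.92718385  0.          0.37460659]
[-4.83568918e+01  4.25178522e+01  8.50498246e+01 -2.54444375e-14
  5.24323231e+01 -1.23056892e+02]
4 [[0.8, 0.1, 0.2], [-0.5, -0.6, -1.3], [0.6, 0.1, -0.1], [0.6, -0.5, -0.4]] [-0.0668 -0.0001  0.0638]
29.525 0.06002854705274363
```

View pics/grasp.png

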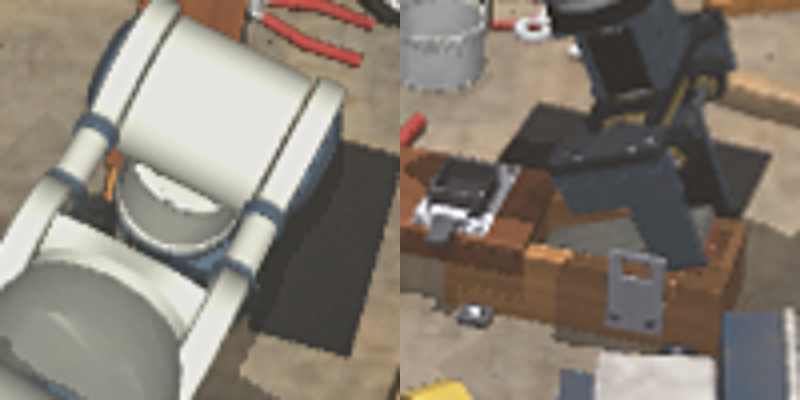

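The fingers straddle the raised end (side panel ~(690,255)) with no contact. Grip and lift out.

```bash
python3 - <<'E'
from h import *
arm.grip(.040);print(arm.current_width(),arm.current_grasp_force(),F().round(1))
p=inb();tr=[]
for d in([-.003,0,.004],[-.006,0,.006],[-.02,0,.02]):
    p=p+d;arm.move_l(W(p),feed=.05);tr.append(F().round(1).tolist())
p=p+[0,0,.06];arm.move_l(W(p),feed=.1);arm.sleep(.1)
print(tr,F().round(1),arm.current_width(),arm.current_grasp_force(),inb().round(4),arm.current_t())
m=np.radians(-15.3);mx=np.array([np.cos(m),np.sin(m),0]);RM=np.c_[-mx,np.cross([0,0,-1],-mx),[0,0,-1]]
if arm.current_width()>.045:
    arm.move_to(np.array([.5174,-.4495,.075])-.052*mx,RM);arm.sleep(.1)
    cv2.imwrite("pics/carry.png",np.hstack([cv2.resize(arm.snapshot("top")[150:250,340:440],(400,400)),cv2.resize(arm.snapshot("side")[120:210,300:390],(400,400),interpolation=cv2.INTER_CUBIC)])[:,:,::-1])
print(arm.current_width(),F().round(1),arm.current_torque(),arm.current_t())
E
```

```text
0.04992476176738831 29.99669462442398 [0.6 0.  0.6]
[[-0.1, -0.7, -2.8], [-0.7, -0.2, -2.4], [0.5, 0.1, -3.1]] [-0.9  0.3 -2.8] 0.049660686657246766 29.99561458826065 [-0.096  -0.      0.1533] 31.975
0.04949450710346176 [-0.5  0.2 -2.1] [ 0.16641167 -0.00340728 -0.02954555] 32.95
```

View pics/carry.png

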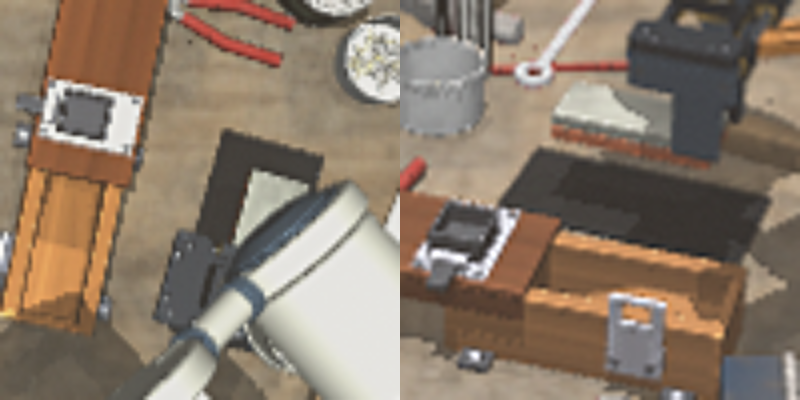

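The stone is held level over the mat, about (620,130) in the side panel and (270,210) in the top panel. Next I lower it gently.

```bash
python3 - <<'E'
from h import *
f0=F();p=np.array(arm.current_ee_pos());p[2]=.024;arm.move_l(p,feed=.08);arm.sleep(.1)
n,t=guard(np.array([0,0,-.001]),12,f0,9,2,.02);print([x[2] for x in t],arm.current_ee_pos(),arm.current_t())
arm.sleep(.1);print((F()-f0).round(1))
arm.grip(.062);arm.sleep(.1);p=np.array(arm.current_ee_pos());arm.move_l(p+[0,0,.05],feed=.06);arm.move_l(p+[0,0,.16],feed=.2)
q=np.array(arm.current_joint_positions());q[0]-=35;arm.move_joints(q.tolist());print(F().round(1),arm.current_t(),arm.current_ee_pos())
F8=8;im=arm.snapshot("top")[:,:,::-1];cv2.imwrite("pics/fin.png",im);cv2.imwrite("pics/fins.png",arm.snapshot("side")[:,:,::-1])
x0,y0=372,165;big=cv2.resize(im[y0:250,x0:435],None,fx=F8,fy=F8,interpolation=cv2.INTER_CUBIC)
a=np.radians(-15.3);mr=np.array([[np.cos(a),np.sin(a)],[-np.sin(a),np.cos(a)]])
v,u=np.mgrid[:big.shape[0],:big.shape[1]];uv=(np.c_[u.ravel(),v.ravel()]+.5)/F8-.5+[x0,y0]
P=(onz("top",uv,.026)-[.5174,-.4495])@mr.T
hsv=cv2.cvtColor(big,cv2.COLOR_BGR2HSV).reshape(-1,3).astype(int)
ok=(np.abs(P[:,0])<.09)&(np.abs(P[:,1])<.043)&(hsv[:,2]>110)&(hsv[:,1]<90)
print(ok.sum(),cv2.minAreaRect(np.float32(P[ok]*1000)))
E
```

```text
[-1.1, -0.6, -1.4, -0.6, -0.6, -0.8, -1.4, 4.3, 19.8] [ 0.46831645 -0.43531722  0.0165892 ] 36.0917
[-4.1  2.8 19.9]
[0.4 0.5 0.3] 39.8167 [ 0.13488536 -0.62398329  0.17403315]
31754 ((1.2771759033203125, -7.736812591552734), (177.1223907470703, 70.5715560913086), 0.025123588740825653)
```

```bash
python3 - <<'E'
from h import *
a=np.radians(-15.3);mr=np.array([[np.cos(a),np.sin(a)],[-np.sin(a),np.cos(a)]])
for nm,n,(x0,x1,y0,y1) in(("fin","top",(372,435,165,250)),("fins","side",(310,395,140,190))):
    big=cv2.resize(cv2.imread(f"pics/{nm}.png")[y0:y1,x0:x1],None,fx=8,fy=8,interpolation=cv2.INTER_CUBIC);h=cv2.cvtColor(big,cv2.COLOR_BGR2HSV)
    m=((h[...,2]>85)&(h[...,1]<70)).astype(np.uint8);m=cv2.morphologyEx(m,cv2.MORPH_OPEN,np.ones((15,15)))
    k,l,s,c=cv2.connectedComponentsWithStats(m)
    for i in range(1,k):
        if s[i,4]<3000:continue
        v,u=np.nonzero(l==i);P=(onz(n,(np.c_[u,v]+.5)/8-.5+[x0,y0],.026)-[.5174,-.4495])@mr.T
        print(n,s[i,4],np.round(np.hstack([np.ravel(q) for q in cv2.minAreaRect(np.float32(P*1000))]),1))
E
```

```text
top 6984 [117.8  99.1  49.1  46.1  15.7]
top 34257 [138.5 -23.3  76.1 110.6  15.3]
top 7504 [30.6 74.3 54.4 45.5 16.5]
top 32134 [-6.00e-01  6.00e-01  1.25e+02  5.37e+01  1.00e-01]
top 13843 [ 14.3 -67.6  79.2  59.3  15.3]
top 5351 [-75.6  74.9  43.7  33.9  15.5]
top 20742 [-111.     9.4   69.3  116.9   16. ]
top 4231 [-145.    56.3   29.8   33.1   16. ]
side 101259 [  6.4 -37.2 300.2 185.8  22.4]
side 29790 [-122.4   34.9   56.9  178.3   14.3]
side 7059 [ 78.  120.2  40.  105.    3.9]
```

The top view shows the stone at (-0.6, +0.6) mm from the mat's centre and turned 0.1°. Handing in.

```bash
python3 -c "
from rig import arm
print(arm.sign_off(),arm.current_t())"
```

```text
the job is handed in; nothing more can be done
the job is handed in; nothing more can be done
```

The job is handed in at about 40 s of the 58 s allowed: the stone lies on the mat about 1 mm from its centre and aligned with it, the cover was left open, and no verdict on the run was shown to me.

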